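# Trip test of the bench's earth-leakage unit

## Task

Do the routine trip test on the bench's leakage-protection unit, the grey box with the T-shaped lever: press its round test button so that the lever drops, then let the button go and lift the lever back up until it stands fully home by itself. Do not touch the other grey box, the one with a stub toggle and two square keys.

Things in the scene. Friction and masses are not known exactly. Their poses are not given: they have to be found in the camera images.
- trip_unit: Leakage-protection unit: grey box fixed to the bench, 190 x 100 x 60 mm (its x, y, z). Origin: centre of its underside, z up; +x points away from the robot, turned up to 25 degrees either way. On its top, on the centre line y = 0: a T-lever in a slot (hinge along y at x -15, z 44 mm, inside the box) and, further out, a black round push button, 28 mm wide, at x +62 mm, flat top at z 74 mm.
- trip_lever (a joint): Angle (rad) of the T-lever: steel stem ending in a black cross bar (14 mm thick, 36 mm long, along y), bar centre 70 mm from the hinge. 0 = home on its stop, leaning 15 deg past upright to +x (bar at x +3, z 112 mm); grows falling to -x; 1.22 = dropped, 35 deg above level (bar x -72, z 84). Starts at 0. 80 g, hinge nearly free: falls home by itself once past upright (0.26).
- test_button (a joint): Travel (m) of the round button: 0 = released, 0.006 = fully down. It springs back by itself: 1 N to start, about 4 to 6 N fully down. At about 4 mm it tips the lever, which then falls away from the button by gravity within half a second. While the button is held down the lever cannot go home.
- changeover_box: The other box, not to be touched: same grey box, 190 x 100 x 60 mm, fixed to the bench, origin at the centre of its underside; on top a short steel toggle (to z = 99 mm) and two square 26 mm keys (to z = 70 mm). It stands left or right of the trip unit, at least 220 mm away between centres.
Things that resemble listed ones, but are neither listed nor needed, are in the scene too. What is shaped like the trip_unit but purple or yellow is not meant.

How it is judged:
By the outcome, as a careful person would: the job done as asked, in the order asked, and still so for the second after the job is handed in, with the robot touching nothing.
It also fails if it takes over 50 s, if anything falls off the work surface, if the arm or the gripper's body presses on something with over 40 N, if the wrist force passes 120 N, or if a joint passes its speed limit or range.

## Robot

A 7-joint arm with a two-finger parallel gripper is mounted at the origin on the work surface. World frame = base frame: x ahead of the robot, y to its left, z up, the work surface at z = 0. Lengths are in mm, angles in rad, forces in N, time in s.
With the tool pointing down it reaches from about 350 to 900 mm from the base axis. Payload 19.9 kg.
Tool frame: the origin (TCP) lies midway between the tips of the shut fingers; the grasp point (between the pads) lies 19 mm behind it; z points along the fingers, y is the direction in which the jaws open and shut (so a half turn about z gives the same grasp; the last joint's range is limited). The gripper opens to 85 mm and grips with 20 to 120 N. Pads are 22 mm wide; open, the fingers measure 114 mm over their backs; the gripper's body (76 mm by 85 mm) begins 54 mm behind the grasp point. The pads swing forward as they close: fully open they stand 13 mm farther back than shut.
Start: joints at [-1.264, 0.417, -0.01, 1.614, 0.005, 1.111, -0.053], TCP at [213.008, 587.559, 198.16] pointing down, gripper open.
Joint ranges: [-2.81, 2.81], [-0.39, 2.02], [-1.27, 1.25], [0.06, 2.57], [-1.19, 4.33], [0.19, 2], [-2.82, 2.82]. Speed limits (rad/s): [1.89, 1.89, 2.39, 2.39, 3.01, 3.01, 3.01].

## Interface

Orientations are given as a unit quaternion [x, y, z, w].
In Python, from bench import robot gives the robot as it stands. The module is installed in compiled form; this text tells all that it offers.
- The arm moves only by the tool play_rows, never from a script. Its argument "steps" is one flat list of numbers, 7 for each row, row after row: the shift along the tool's x, y, z in cm, then the turn, a rotation vector about the tool's x, y, z in degrees, then the finger opening in cm, from 0 to 8.54. A call has 1 to 8 rows; each row shifts and turns the commanded pose from where the row before left it, along the tool's axes as they then stand; what a row does not reach is not made up. A row lasts 1/8 s, in which the tool goes at most 62.5 mm and 10.7 degrees, less where a joint would pass 70% of its speed; a pose out of reach is approached as far as the arm can. A call is refused whole if a number of a shift passes 6.25 or a number of a turn 10.7, either way. A call with a gripper value outside its range is refused whole. The fingers move at their own pace and stop on an object; "grip_force" is the grip in N (left out, the last holds). Time passes only in rows, so rows that do not move let the fingers close. It gives the time, the measured TCP pose, the force and the opening at its end, in the units of the state.
- robot.state(): the state, without advancing time (a new reading comes with each control period).
- robot.capture(name): name is "side" or "top" or "wrist"; returns a dict with "pixels" (400x640x3 uint8, red, green, blue), "intrinsics" (3x3 intrinsics, pixels), "extrinsics" (4x4, takes a point from camera to world coordinates). Camera axes: x right, y up, looking along -z (the intrinsics and any distortion apply to the point x, -y, -z); pixel columns grow to the right and rows downward; lengths in mm; the calibration is good to about 2 mm. The wrist camera is an equidistant fisheye: a pixel r from the principal point sees the ray r / f radians off the axis. A picture is of the moment at which its call begins. There is no depth.
- robot.hand_in(): hands the job in, once; it reports no verdict.
The state is a dict: "time": time; "q": joint angles; "dq": joint speeds; "effort": joint torques, N m; "ee_pos": TCP position; "ee_rot": TCP orientation; "force": force on the tool from outside, world axes, zero at the start; "wrist_torque": the same for the moment, N m; "width": finger opening in mm.
Only numpy, scipy, OpenCV 4.12 (cv2) and the standard library are available. Lean on these libraries where they do the work, as an engineer would, in place of code of your own. Each camera call takes 0.05 s, during which the arm holds its last target.

## Working session

There is one attempt and no reset: what is moved stays moved. The work goes in short steps, Python scripts to look and compute and a tool call to move; the robot and the scene stay as the last step left them, time stands still between calls to the robot, and variables do not carry over. Pictures are saved under pics/ and viewed, and the job is handed in when it is done.

Besides the shell and the picture viewer there is one more tool, called after "Emit:" in YAML: its name, and indented under it one key for each argument. play_rows: Moves the arm, as the interface text tells. Its arguments: {"type":"object","properties":{"steps":{"type":"array","items":{"type":"number"}},"grip_force":{"type":"number"}},"required":["steps"]}

```bash
mkdir -p pics; python3 - <<'E'
from bench import robot
import cv2,numpy as np,pickle
s=robot.state();print(s)
d={}
for n in ("top","side","wrist"):
    c=robot.capture(n);d[n]=c
    cv2.imwrite(f"pics/{n}0.png",c["pixels"][:,:,::-1])
    print(n,c["intrinsics"],np.round(c["extrinsics"],4),[k for k in c])
pickle.dump(d,open("d0.pkl","wb"))
E
```

```text
{'time': 0.0, 'q': array([-1.26446097,  0.41798203, -0.01032013,  1.61419623,  0.00471359,
        1.11070481, -0.05297246]), 'dq': array([ 6.63904828e-05,  7.45855851e-05, -9.02746066e-04,  1.02546556e-03,
        7.27887239e-04,  1.21316405e-03,  7.96011515e-05]), 'effort': array([ 5.58605661e-04, -8.64457512e+01,  6.79121967e-01, -4.34908104e+01,
        1.91003387e-02,  7.34529400e-03, -8.32180575e-06]), 'ee_pos': array([212.90982153, 587.18797143, 197.54592513]), 'ee_rot': array([ 1.73013857e-01,  9.84919187e-01, -6.30443553e-04, -6.06254561e-05]), 'force': array([0.10196104, 0.51885412, 0.3425758 ]), 'wrist_torque': array([-0.06648572,  0.00251123, -0.00591386]), 'width': 85.65766988783501}
top [[407.52943906   0.         320.8690637 ]
 [  0.         407.52943906 199.59630686]
 [  0.           0.           1.        ]] [[ 1.3000000e-02  9.8850000e-01 -1.5060000e-01  4.5033690e+02]
 [-9.9980000e-01  1.0600000e-02 -1.6800000e-02 -2.4787600e+01]
 [-1.5000000e-02  1.5070000e-01  9.8850000e-01  1.1004847e+03]
 [ 0.0000000e+00  0.0000000e+00  0.0000000e+00  1.0000000e+00]] ['pixels', 'intrinsics', 'extrinsics']
side [[442.26465355   0.         310.99009256]
 [  0.         442.26465355 199.32845838]
 [  0.           0.           1.        ]] [[ 9.936000e-01  6.390000e-02 -9.280000e-02  4.983999e+02]
 [-1.118000e-01  6.625000e-01 -7.407000e-01 -8.061909e+02]
 [ 1.420000e-02  7.463000e-01  6.654000e-01  7.775083e+02]
 [ 0.000000e+00  0.000000e+00  0.000000e+00  1.000000e+00]] ['pixels', 'intrinsics', 'extrinsics']
wrist [[309.70691629   0.         322.75408251]
 [  0.         309.70691629 200.94175691]
 [  0.           0.           1.        ]] [[ 3.409000e-01 -9.009000e-01 -2.687000e-01  1.441283e+02]
 [ 9.401000e-01  3.267000e-01  9.720000e-02  6.123191e+02]
 [ 2.000000e-04 -2.858000e-01  9.583000e-01  3.730565e+02]
 [ 0.000000e+00  0.000000e+00  0.000000e+00  1.000000e+00]] ['pixels', 'intrinsics', 'extrinsics']
```

View pics/top0.png

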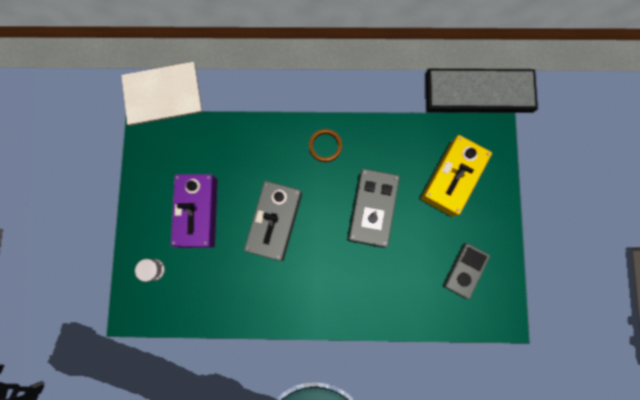

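View pics/side0.png

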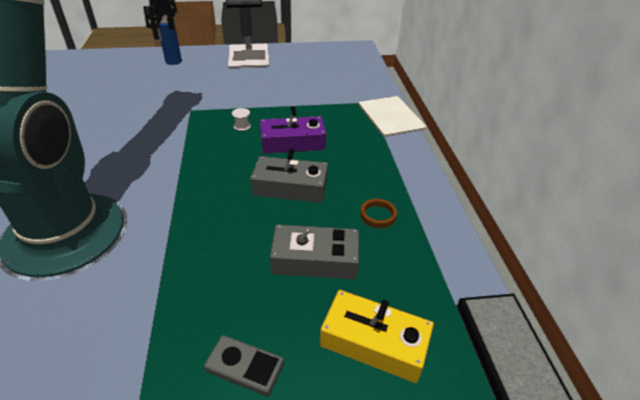

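The top view shows four box candidates: purple (193,210) and yellow (457,175), both excluded by colour; grey with toggle and two square keys (373,208), which is the changeover box; and grey with T-lever and round button (273,220), which fits the trip unit. I'll enlarge that last one to confirm.

```bash
python3 - <<'E'
import cv2,pickle
d=pickle.load(open("d0.pkl","rb"))
t=d["top"]["pixels"][170:270,230:330,::-1];s=d["side"]["pixels"][140:210,240:340,::-1]
cv2.imwrite("pics/c_top.png",cv2.resize(t,None,fx=6,fy=6,interpolation=cv2.INTER_CUBIC))
cv2.imwrite("pics/c_side.png",cv2.resize(s,None,fx=8,fy=8,interpolation=cv2.INTER_CUBIC))
E
```

```text
(no output)
```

View pics/c_top.png

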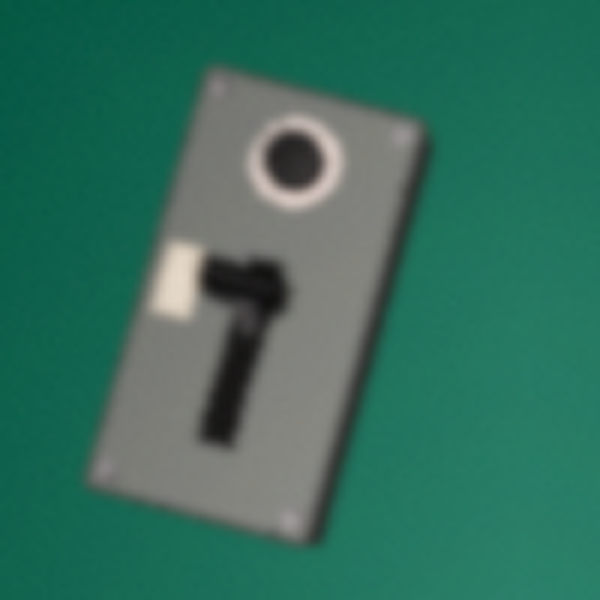

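View pics/c_side.png

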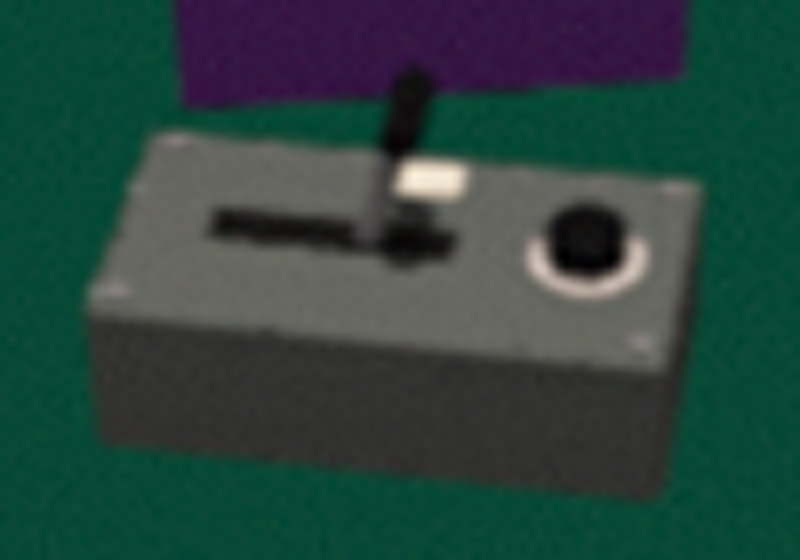

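Confirmed: the crop shows the T-lever, slot and round button, with button centre near top px (279,197) and side px (313.5,169).

```bash
cat > h.py <<'E'
import numpy as np
def proj(c,P):
    E=np.array(c["extrinsics"]);K=np.array(c["intrinsics"])
    p=(np.atleast_2d(P)-E[:3,3])@E[:3,:3]
    return np.c_[K[0,2]+K[0,0]*p[:,0]/-p[:,2],K[1,2]-K[1,1]*p[:,1]/-p[:,2]]
def box2w(pose,L):
    x,y,a=pose;R=np.array([[np.cos(a),-np.sin(a),0],[np.sin(a),np.cos(a),0],[0,0,1]])
    return np.atleast_2d(L)@R.T+[x,y,0]
E
python3 - <<'E'
import pickle,numpy as np
from h import *
from scipy.optimize import least_squares
d=pickle.load(open("d0.pkl","rb"))
f=lambda u,s,o:(np.array(u)+.5)/s-.5+o
# corners: far-left, far-right, near-left, near-right, button top
L=np.array([[95,50,60],[95,-50,60],[-95,50,60],[-95,-50,60],[62,0,74]])
t=f([[210,68],[428,120],[90,487],[308,543],[294,160]],6,[230,170])
s=f([[703,185],[665,370],[155,135],[90,310],[588,232]],8,[240,140])
def res(p): 
    W=box2w(p,L);return np.r_[(proj(d["top"],W)-t).ravel(),(proj(d["side"],W)-s).ravel()]
for nm,sl in (("both",slice(0,20)),("top",slice(0,10)),("side",slice(10,20))):
    r=least_squares(lambda p:res(p)[sl],[500,100,0]);print(nm,r.x[:2].round(1),np.degrees(r.x[2]).round(2),r.fun.round(1))
    if nm=="both":
        P=r.x
        print(box2w(P,[[62,0,74],[3,0,112],[-72,0,84],[-15,0,44]]).round(1))
from scipy.spatial.transform import Rotation as R
print(R.from_quat([1.73013857e-01,9.84919187e-01,0,0]).as_matrix().round(3))
E
```

```text
both [555.3 114.5] -14.18 [ 0.3 -1.2  0.9 -0.2 -0.4 -0.1  1.   0.8  0.6 -0.5 -0.  -1.   0.5 -0.6
 -0.6 -1.2 -1.1 -0.3 -0.1 -0.9]
[[615.4  99.3  74. ]
 [558.2 113.8 112. ]
 [485.5 132.2  84. ]
 [540.8 118.2  44. ]]
top [554.7 115.7] -13.98 [-0.3 -0.9  0.3 -0.1 -0.8  0.2  0.7  1.   0.1 -0.3]
side [555.7 111.5] -14.54 [ 0.4 -0.2  0.7  0.3 -0.2 -0.6 -1.   0.3  0.2 -0.1]
[[-0.94   0.341  0.   ]
 [ 0.341  0.94   0.   ]
 [ 0.     0.    -1.   ]]
```

Emit:
play_rows:
  steps: [0,0,0,0,0,-5.8,0,-4.2,-3.1,0,0,0,0,0,-4.2,-3.1,0,0,0,0,0,-4.2,-3.1,0,0,0,0,0,-4.2,-3.1,0,0,0,0,0,-4.2,-3.1,0,0,0,0,0,-4.2,-3.1,0,0,0,0,0,-4.2,-3.1,0,0,0,0,0]
  grip_force: 60

```text
time: 1.15
ee_pos: [446.0, 303.9, 198.2]
ee_rot: [0.123, 0.992, -0.0, -0.0]
force: [0.3, 0.4, 0.0]
width: 0.3
```

```bash
cat >> h.py <<'E'
def go(target,s):
    from scipy.spatial.transform import Rotation as R
    r=R.from_quat(s["ee_rot"]);M=r.as_matrix()
    print("t",s["time"],"pos",s["ee_pos"].round(1),"x",M[:,0].round(3),"z",M[:,2].round(3),"F",s["force"].round(1),"w",round(s["width"],1))
    print("tool shift cm",((np.array(target)-s["ee_pos"])@M/10).round(2),"tool x yaw",np.degrees(np.arctan2(M[1,0],M[0,0])).round(2))
E
python3 -c "
from h import *;from bench import robot
go([615.2,99.5,130],robot.state())"
```

```text
t 1.15 pos [446.  303.9 198.2] x [-0.97   0.244  0.   ] z [-0. -0. -1.] F [0.3 0.4 0. ] w 0.3
tool shift cm [-21.4  -15.69   6.82] tool x yaw 165.88
```

Emit:
play_rows:
  steps: [-4.3,-3.1,0,0,0,0,0,-4.3,-3.1,0,0,0,0,0,-4.3,-3.1,0,0,0,0,0,-4.3,-3.2,0,0,0,0,0,-4.2,-3.2,0,0,0,0,0,0,0,4,0,0,0,0,0,0,2.8,0,0,0,0,0,0,0,0,0,0,0]

```text
time: 2.15
ee_pos: [613.1, 100.6, 128.3]
ee_rot: [0.123, 0.992, -0.001, -0.002]
force: [-0.4, 0.5, 0.4]
width: -0.1
```

```bash
python3 -c "
from h import *;from bench import robot;import cv2
go([615.2,99.5,76],robot.state())
for n in ('side','wrist'):
  c=robot.capture(n);p=c['pixels'][:,:,::-1]
  cv2.imwrite(f'pics/{n}1.png',cv2.resize(p[90:220,220:380],None,fx=4.6,fy=4.6,interpolation=2) if n=='side' else p)
"
```

```text
t 2.15 pos [613.1 100.6 128.3] x [-0.97   0.244  0.003] z [-0.004 -0.001 -1.   ] F [-0.4  0.5  0.4] w -0.1
tool shift cm [-0.25 -0.04  5.23] tool x yaw 165.87
```

View pics/side1.png

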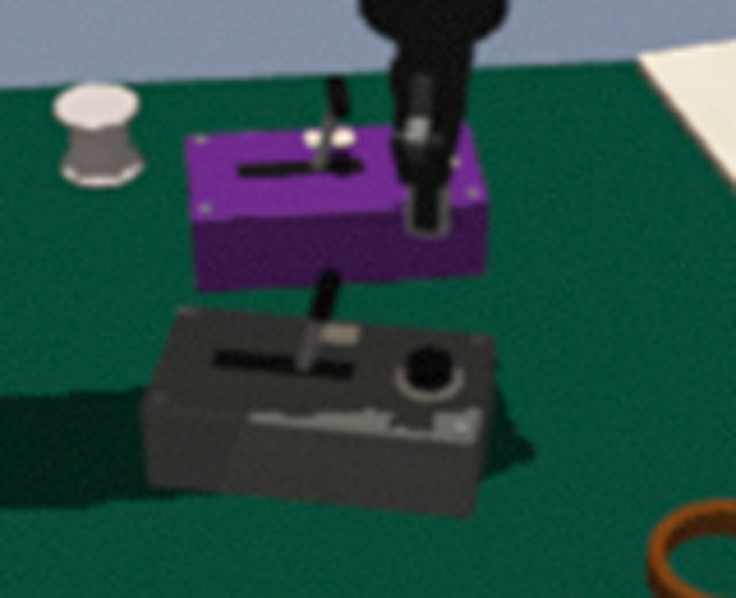

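View pics/wrist1.png

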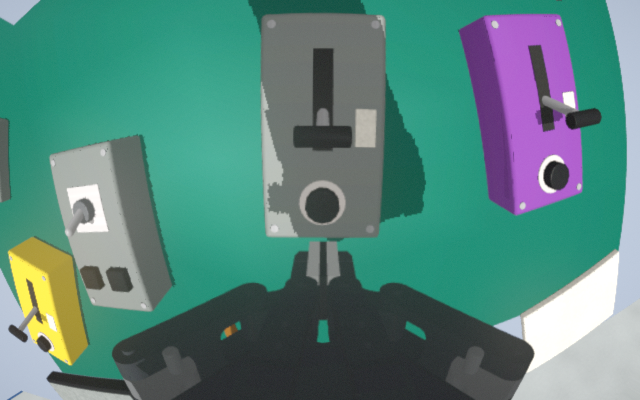

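The lever is home, the fingertips are above the button, and the wrist view shows them centred on the box's centre line (px 322). Going down.

Emit:
play_rows:
  steps: [-0.2,0,2.5,0,0,0,0,0,0,2.3,0,0,0,0,0,0,0,0,0,0,0,0,0,0,0,0,0,0]

```text
time: 2.75
ee_pos: [617.2, 100.6, 84.0]
ee_rot: [0.123, 0.992, 0.0, 0.001]
force: [0.7, -0.3, 0.4]
width: -0.0
```

```bash
python3 -c "
from h import *;from bench import robot;import cv2
go([615.2,99.5,69],robot.state())
for n in ('side',):
  c=robot.capture(n);p=c['pixels'][:,:,::-1]
  cv2.imwrite(f'pics/{n}2.png',cv2.resize(p[90:220,220:380],None,fx=4.6,fy=4.6,interpolation=2) if n=='side' else p)
"
```

```text
t 2.75 pos [617.2 100.6  84. ] x [-0.97   0.244 -0.002] z [ 0.002  0.    -1.   ] F [ 0.7 -0.3  0.4] w -0.0
tool shift cm [ 0.17 -0.15  1.5 ] tool x yaw 165.88
```

View pics/side2.png

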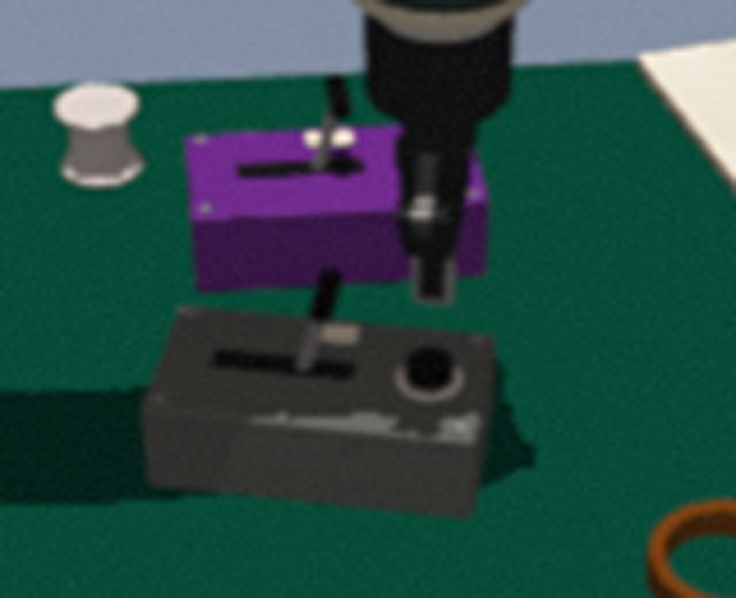

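```bash
python3 -c "
from h import *;from bench import robot;import cv2
c=robot.capture('side');print(proj(c,[[617.2,100.6,84],[617.2,100.6,124],[615,99.5,74]]),np.array(c['extrinsics']).round(3).tolist())
s=robot.state();go([615.2,99.5,69],s)
for n in ('top','wrist','side'):
  c=robot.capture(n);p=c['pixels'][:,:,::-1]
  cv2.imwrite(f'pics/{n}3.png',p)
"
```

```text
[[313.62420704 164.23951694]
 [313.91193402 151.5893762 ]
 [312.76308103 167.61660935]] [[0.994, 0.064, -0.093, 498.4], [-0.112, 0.663, -0.741, -806.191], [0.014, 0.746, 0.665, 777.508], [0.0, 0.0, 0.0, 1.0]]
t 2.85 pos [617.1 100.6  83.8] x [-0.97   0.244 -0.002] z [ 0.002  0.    -1.   ] F [-0.4 -0.2  0.9] w -0.4
tool shift cm [ 0.16 -0.15  1.48] tool x yaw 165.88
```

View pics/side3.png

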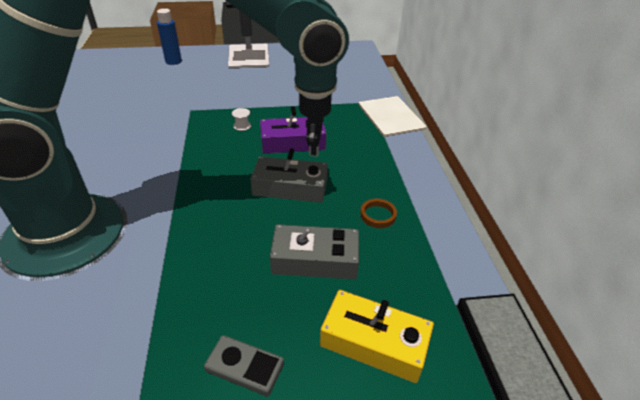

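View pics/top3.png

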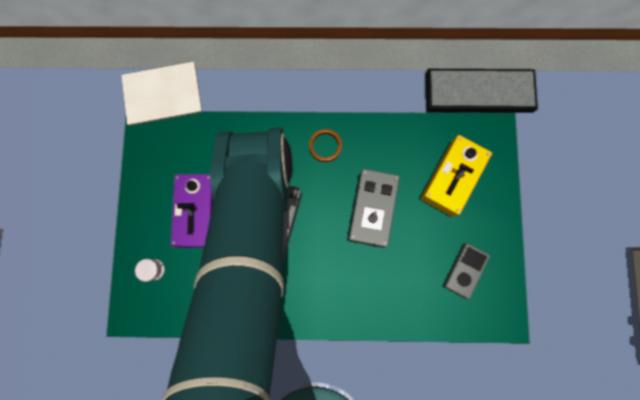

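View pics/wrist3.png

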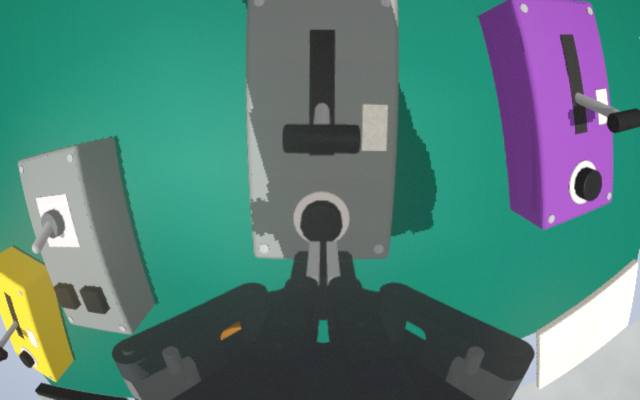

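```bash
cat >> h.py <<'E'
def projf(c,P):
    E=np.array(c["extrinsics"]);K=np.array(c["intrinsics"])
    p=(np.atleast_2d(P)-E[:3,3])@E[:3,:3]; v=np.c_[p[:,0],-p[:,1],-p[:,2]]
    th=np.arctan2(np.hypot(v[:,0],v[:,1]),v[:,2]);ph=np.arctan2(v[:,1],v[:,0])
    return np.c_[K[0,2]+K[0,0]*th*np.cos(ph),K[1,2]+K[1,1]*th*np.sin(ph)]
E
python3 -c "
from h import *;from bench import robot;import cv2
c=robot.capture('wrist');print(np.array(c['extrinsics']).round(3))
print('tcp',projf(c,[[617.2,100.6,84],[617.2,100.6,114],[617.2,100.6,64]]).round(1));
P=[555.3,114.5,np.radians(-14.18)]
print(projf(c,box2w(P,[[62,0,74],[95,50,60],[95,-50,60],[3,18,112],[3,-18,112],[-69,0,60]])).round(1))
p=c['pixels'][:,:,::-1];cv2.imwrite('pics/w4.png',cv2.resize(p[180:330,230:430],None,fx=4,fy=4,interpolation=2))
"
```

```text
[[ 2.44000e-01 -9.29000e-01 -2.78000e-01  5.45486e+02]
 [ 9.70000e-01  2.34000e-01  6.80000e-02  1.18268e+02]
 [ 2.00000e-03 -2.87000e-01  9.58000e-01  2.58356e+02]
 [ 0.00000e+00  0.00000e+00  0.00000e+00  1.00000e+00]]
tcp [[322.8 235. ]
 [323.  257.3]
 [322.8 223.3]]
[[320.2 226.8]
 [388.7 261.3]
 [252.2 261.1]
 [357.5 139.5]
 [281.6 139.6]
 [320.3  22. ]]
```

View pics/w4.png

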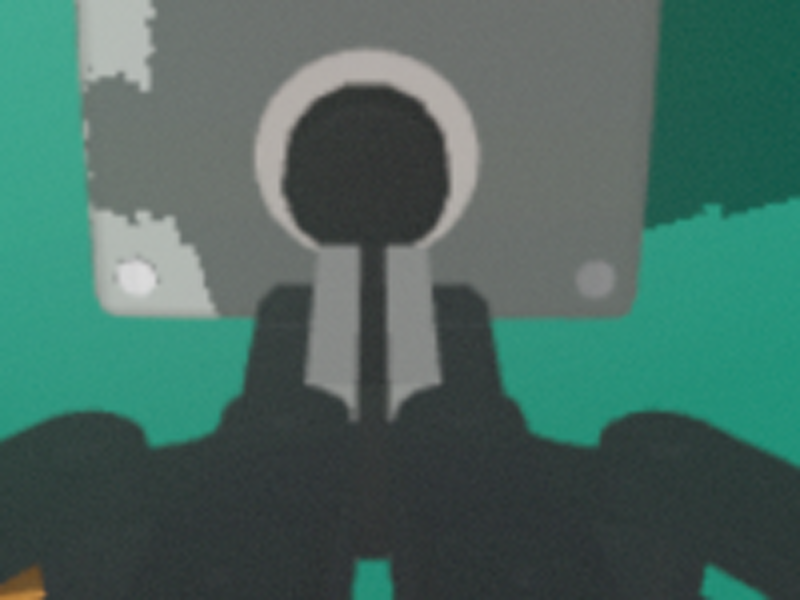

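Box corners agree between the wrist and side/top cameras, but the visible fingertips sit higher than the reported TCP. So I'll descend in small steps and watch the force.

Emit:
play_rows:
  steps: [0.1,-0.1,0.5,0,0,0,0,0,0,0.4,0,0,0,0,0,0,0.2,0,0,0,0,0,0,0,0,0,0,0]

```text
time: 3.55
ee_pos: [615.0, 99.6, 70.9]
ee_rot: [0.123, 0.992, -0.0, -0.0]
force: [-0.4, -0.2, 0.3]
width: 0.0
```

```bash
cat > look.py <<'E'
from h import *;from bench import robot;import cv2,sys
go([615.2,99.5,69],robot.state())
a=[]
c=robot.capture('side');a.append(cv2.resize(c['pixels'][100:210,230:350],(600,550),interpolation=2))
cv2.imwrite(f'pics/s{sys.argv[1]}.png',a[0][:,:,::-1])
c=robot.capture('wrist');cv2.imwrite(f'pics/w{sys.argv[1]}.png',c['pixels'][:,:,::-1])
E
python3 look.py 5
```

```text
t 3.55 pos [615.   99.6  70.9] x [-0.97   0.244  0.   ] z [-0. -0. -1.] F [-0.4 -0.2  0.3] w 0.0
tool shift cm [-0.03 -0.    0.19] tool x yaw 165.87
```

View pics/s5.png

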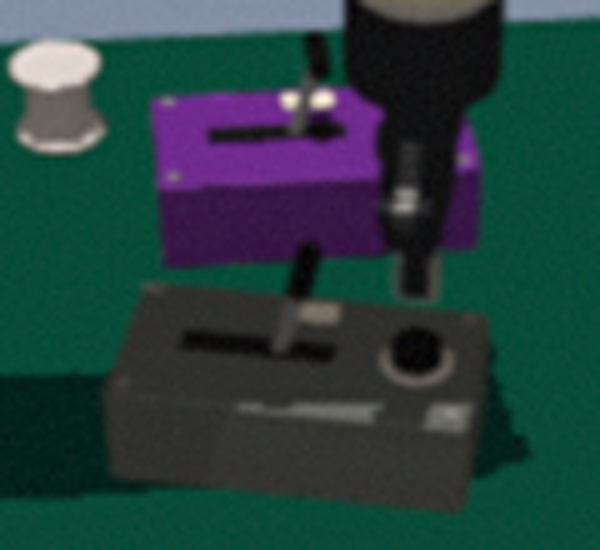

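View pics/w5.png

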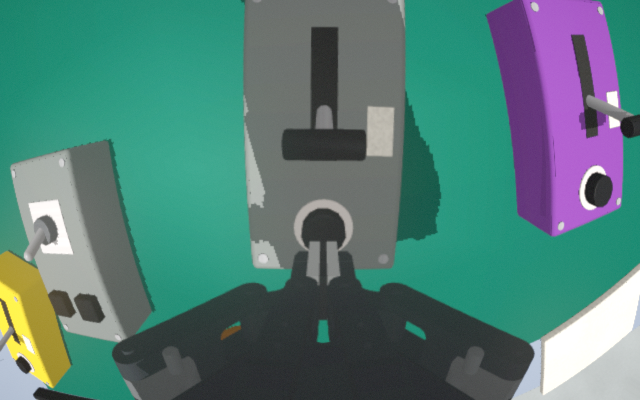

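```bash
python3 -c "
from h import *;from bench import robot
from scipy.optimize import least_squares
s=robot.state();T=s['ee_pos']
cs=robot.capture('side');cw=robot.capture('wrist')
ps=np.array([230+417/5,100+297/5]);pw=np.array([322.7,241.])
r=least_squares(lambda X:np.r_[proj(cs,X)[0]-ps,projf(cw,X)[0]-pw],T);print((r.x-T).round(1),r.fun.round(2), proj(cs,T),projf(cw,T))
"
```

```text
[-5.2  1.6 24.2] [-2.53  1.29  0.23  0.55] [[312.78820401 168.43431332]] [[322.37764464 233.46708567]]
```

The tip triangulates about 24 mm above the reported TCP, and there is no contact at TCP z 70.9. I'll keep descending gradually on force feedback.

Emit:
play_rows:
  steps: [0,0,0.4,0,0,0,0,0,0,0.4,0,0,0,0,0,0,0.3,0,0,0,0,0,0,0,0,0,0,0]

```text
time: 4.25
ee_pos: [614.9, 99.6, 59.8]
ee_rot: [0.123, 0.992, -0.0, -0.0]
force: [-0.2, 0.3, 0.3]
width: -0.1
```

```bash
python3 look.py 6
```

```text
t 4.25 pos [614.9  99.6  59.8] x [-0.97   0.244  0.   ] z [-0.001 -0.    -1.   ] F [-0.2  0.3  0.3] w -0.1
tool shift cm [-0.03 -0.   -0.92] tool x yaw 165.87
```

View pics/s6.png

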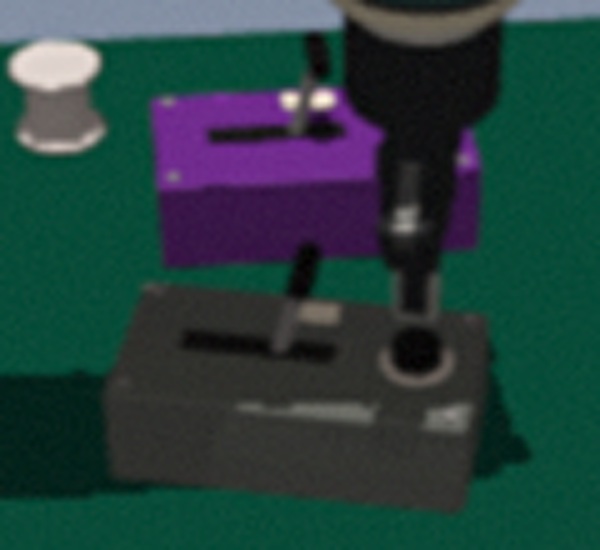

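View pics/w6.png

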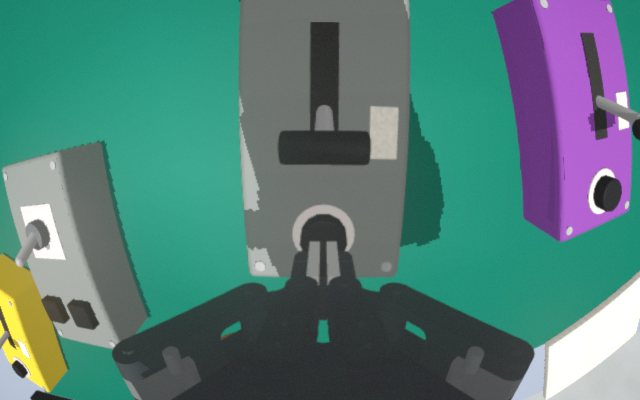

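Emit:
play_rows:
  steps: [0,0,0.4,0,0,0,0,0,0,0.4,0,0,0,0,0,0,0,0,0,0,0]

```text
time: 4.72
ee_pos: [614.8, 99.6, 51.8]
ee_rot: [0.123, 0.992, -0.0, -0.0]
force: [0.2, -0.1, 1.0]
width: -0.1
```

```bash
python3 look.py 7
```

```text
t 4.725 pos [614.8  99.6  51.8] x [-0.97   0.244  0.001] z [-0.001 -0.    -1.   ] F [ 0.2 -0.1  1. ] w -0.1
tool shift cm [-0.04 -0.   -1.72] tool x yaw 165.87
```

View pics/s7.png

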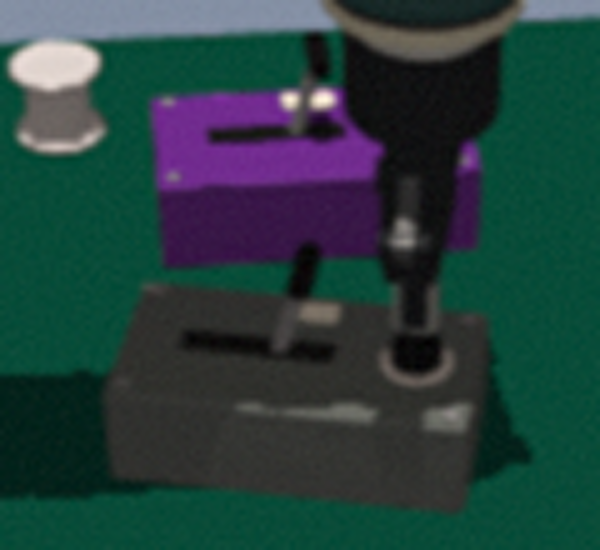

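View pics/w7.png

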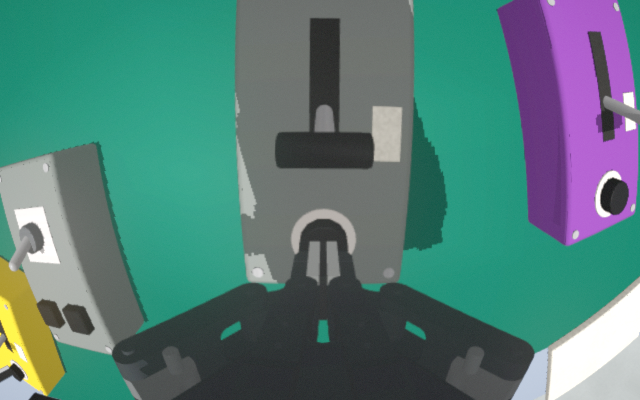

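Emit:
play_rows:
  steps: [0,0,0.2,0,0,0,0,0,0,0.1,0,0,0,0,0,0,0,0,0,0,0]

```text
time: 5.2
ee_pos: [615.0, 99.6, 49.1]
ee_rot: [0.123, 0.992, -0.0, -0.0]
force: [-0.3, -0.2, -1.0]
width: -0.3
```

```bash
python3 -c "
from h import *;from bench import robot
go([615.2,99.5,44],robot.state())"
```

```text
t 5.2 pos [615.   99.6  49.1] x [-0.97   0.244  0.   ] z [-0. -0. -1.] F [-0.3 -0.2 -1. ] w -0.3
tool shift cm [-0.02 -0.01  0.51] tool x yaw 165.87
```

Noise is about ±1 N and there is no contact yet.

Emit:
play_rows:
  steps: [0,0,0.2,0,0,0,0,0,0,0.1,0,0,0,0,0,0,0,0,0,0,0]

```text
time: 5.58
ee_pos: [615.0, 99.6, 46.1]
ee_rot: [0.123, 0.992, -0.0, -0.0]
force: [0.2, -0.2, -0.1]
width: -0.6
```

```bash
python3 look.py 8
```

```text
t 5.575 pos [615.   99.6  46.1] x [-0.97   0.244  0.   ] z [-0. -0. -1.] F [ 0.2 -0.2 -0.1] w -0.6
tool shift cm [-0.02 -0.01 -2.29] tool x yaw 165.87
```

View pics/s8.png

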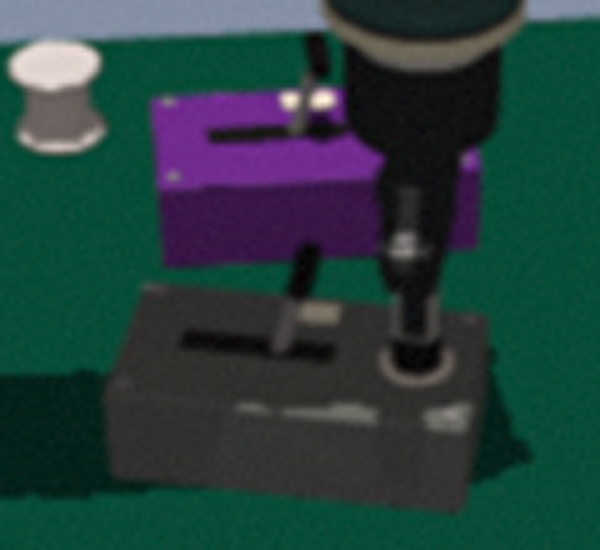

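View pics/w8.png

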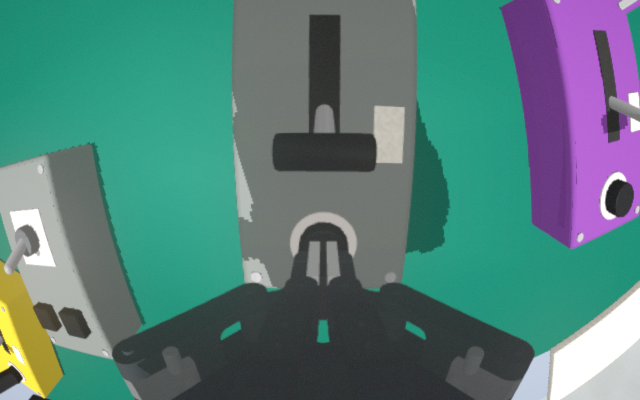

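Emit:
play_rows:
  steps: [0,0,0.2,0,0,0,0,0,0,0.1,0,0,0,0,0,0,0,0,0,0,0]

```text
time: 6.05
ee_pos: [615.0, 99.6, 43.1]
ee_rot: [0.123, 0.992, -0.0, -0.0]
force: [-0.2, 0.9, -0.0]
width: -0.0
```

```bash
python3 -c "
from h import *;from bench import robot
go([615.2,99.5,40],robot.state())"
```

```text
t 6.05 pos [615.   99.6  43.1] x [-0.97   0.244  0.   ] z [-0. -0. -1.] F [-0.2  0.9 -0. ] w -0.0
tool shift cm [-0.02 -0.01  0.31] tool x yaw 165.87
```

Emit:
play_rows:
  steps: [0,0,0.2,0,0,0,0,0,0,0.1,0,0,0,0,0,0,0,0,0,0,0]

```text
time: 6.42
ee_pos: [615.2, 99.7, 40.3]
ee_rot: [0.123, 0.992, -0.0, 0.0]
force: [-1.0, 0.1, 1.9]
width: 0.3
```

```bash
python3 look.py 9
```

```text
t 6.425 pos [615.2  99.7  40.3] x [-0.97   0.244 -0.   ] z [ 0. -0. -1.] F [-1.   0.1  1.9] w 0.3
tool shift cm [-0.   -0.02 -2.87] tool x yaw 165.87
```

View pics/s9.png

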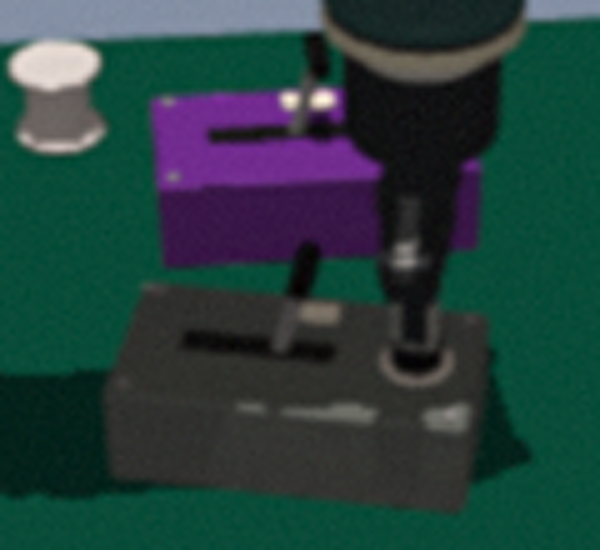

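View pics/w9.png

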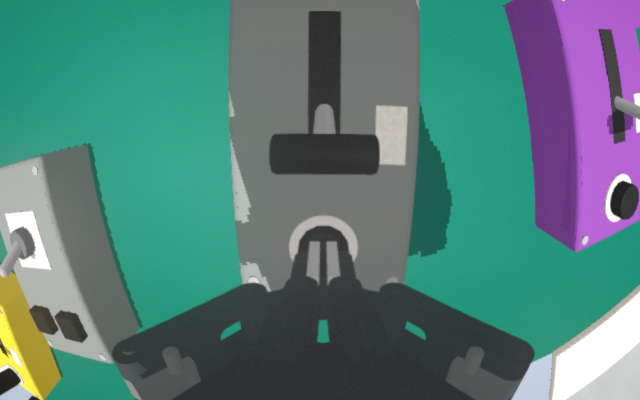

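Contact has begun: 1.9 N at TCP z 40.3. Pressing about 4 mm more.

Emit:
play_rows:
  steps: [0,0,0.2,0,0,0,0,0,0,0.2,0,0,0,0,0,0,0,0,0,0,0,0,0,0,0,0,0,0]

```text
time: 7.02
ee_pos: [615.1, 99.7, 36.2]
ee_rot: [0.123, 0.992, -0.0, 0.0]
force: [-0.8, -0.4, 2.9]
width: -0.2
```

```bash
python3 look.py 10
```

```text
t 7.025 pos [615.1  99.7  36.2] x [-0.97   0.244 -0.   ] z [ 0. -0. -1.] F [-0.8 -0.4  2.9] w -0.2
tool shift cm [-0.01 -0.01 -3.28] tool x yaw 165.87
```

View pics/w10.png

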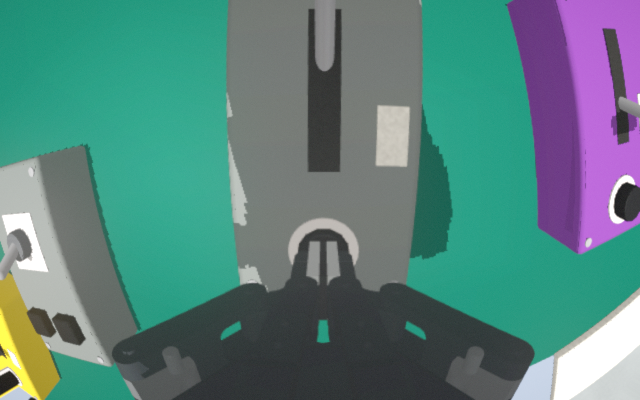

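The lever has dropped: in the wrist view its bar is out of frame and only the stem shows at (325,60). Now I'll release the button and go round behind the lever.

Emit:
play_rows:
  steps: [0,0,-4,0,0,0,0,0,0,-4,0,0,0,0,4.4,0,0,0,0,0,0,4.4,0,0,0,0,0,0,4.4,0,0,0,0,0,0,4.4,0,0,0,0,0,0,0,0,0,0,0,0,0]

```text
time: 8.0
ee_pos: [441.8, 143.4, 116.2]
ee_rot: [0.122, 0.993, 0.0, -0.001]
force: [-0.1, 0.5, -0.3]
width: -0.3
```

```bash
python3 look.py 11; python3 -c "
from h import *
P=[555.3,114.5,np.radians(-14.18)]
print(box2w(P,[[-115,0,39],[-90,0,39]]))"
```

```text
t 8.0 pos [441.8 143.4 116.2] x [-0.97   0.242  0.001] z [-0.001  0.    -1.   ] F [-0.1  0.5 -0.3] w -0.3
tool shift cm [-17.89  -0.07   4.7 ] tool x yaw 166.01
[[443.80394428 142.67143163  39.        ]
 [468.04221727 136.54720736  39.        ]]
```

View pics/s11.png

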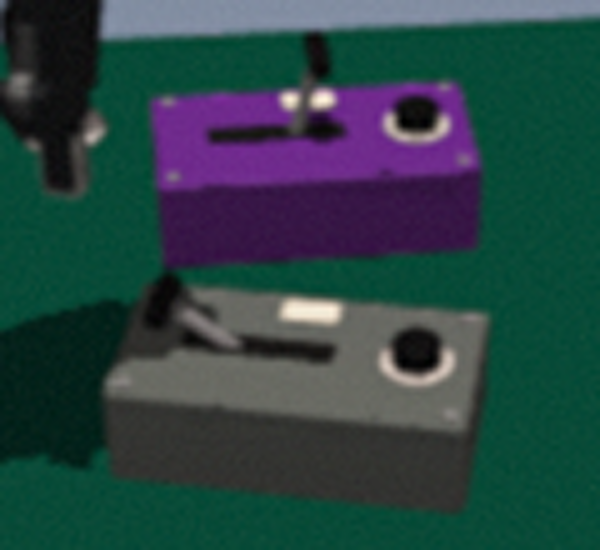

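View pics/w11.png

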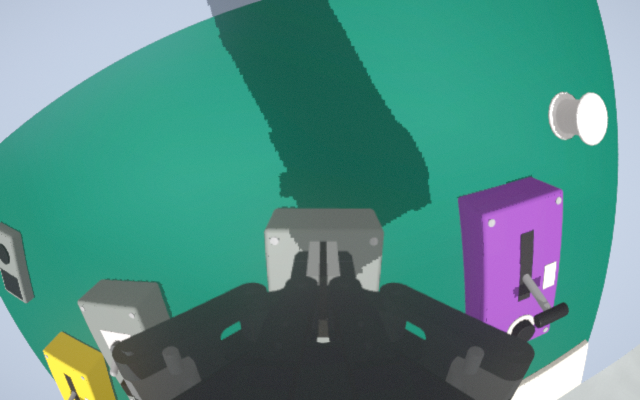

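The lever is down, with its bar at side crop (165,300). The button has sprung back and the fingers are behind the box's near end. Lowering to just below bar-centre height.

Emit:
play_rows:
  steps: [0,0,4,0,0,0,0,0,0,3.5,0,0,0,0,0,0,0,0,0,0,0,0,0,0,0,0,0,0]

```text
time: 8.6
ee_pos: [445.3, 142.5, 42.1]
ee_rot: [0.123, 0.992, 0.0, 0.0]
force: [-0.6, -0.1, 0.3]
width: 0.2
```

```bash
python3 look.py 12
```

```text
t 8.6 pos [445.3 142.5  42.1] x [-0.97   0.245 -0.001] z [ 0.001 -0.    -1.   ] F [-0.6 -0.1  0.3] w 0.2
tool shift cm [-1.753e+01 -1.000e-02 -2.680e+00] tool x yaw 165.83
```

View pics/s12.png

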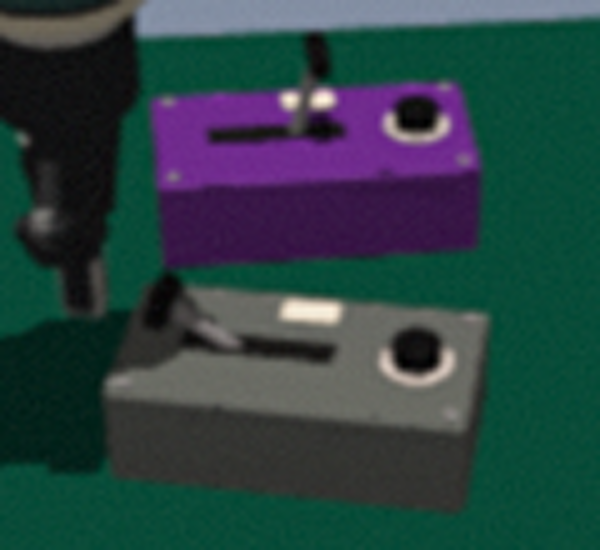

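Tip at (87,315). I'll lower another 6 mm to sit safely under the bar centre, then approach.

Emit:
play_rows:
  steps: [0,0,0.6,0,0,0,0,-1,0,0,0,0,0,0,-1,0,0,0,0,0,0,0,0,0,0,0,0,0]

```text
time: 9.2
ee_pos: [464.8, 137.3, 35.3]
ee_rot: [0.123, 0.992, -0.0, 0.0]
force: [-0.8, -1.0, 0.2]
width: 0.2
```

```bash
python3 look.py 13
```

```text
t 9.2 pos [464.8 137.3  35.3] x [-0.97   0.245 -0.001] z [ 0.001 -0.    -1.   ] F [-0.8 -1.   0.2] w 0.2
tool shift cm [-1.551e+01  1.000e-02 -3.360e+00] tool x yaw 165.82
```

View pics/s13.png

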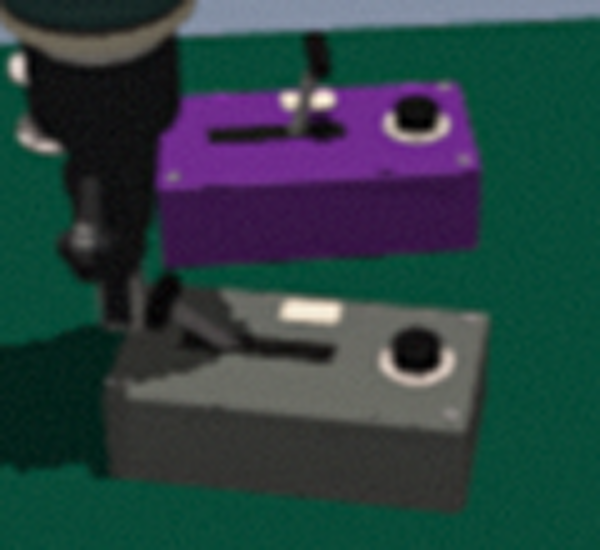

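View pics/w13.png

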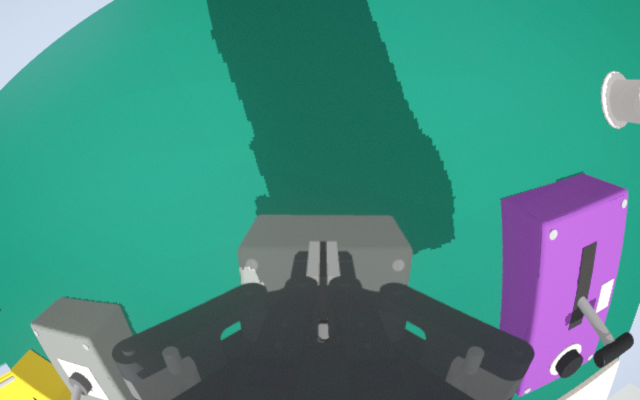

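Emit:
play_rows:
  steps: [-0.8,0,-0.5,0,0,0,0,-0.7,0,-0.6,0,0,0,0,-0.8,0,-0.5,0,0,0,0,-0.8,0,-0.5,0,0,0,0,-0.8,0,-0.3,0,0,0,0,-0.8,0,-0.2,0,0,0,0,0,0,0,0,0,0,0]

```text
time: 10.18
ee_pos: [510.0, 125.9, 61.2]
ee_rot: [0.123, 0.992, -0.0, 0.0]
force: [0.2, 0.1, -0.6]
width: 0.1
```

```bash
python3 look.py 14
```

```text
t 10.175 pos [510.  125.9  61.2] x [-0.97   0.245 -0.   ] z [ 0. -0. -1.] F [ 0.2  0.1 -0.6] w 0.1
tool shift cm [-1.084e+01  1.000e-02 -7.800e-01] tool x yaw 165.84
```

View pics/s14.png

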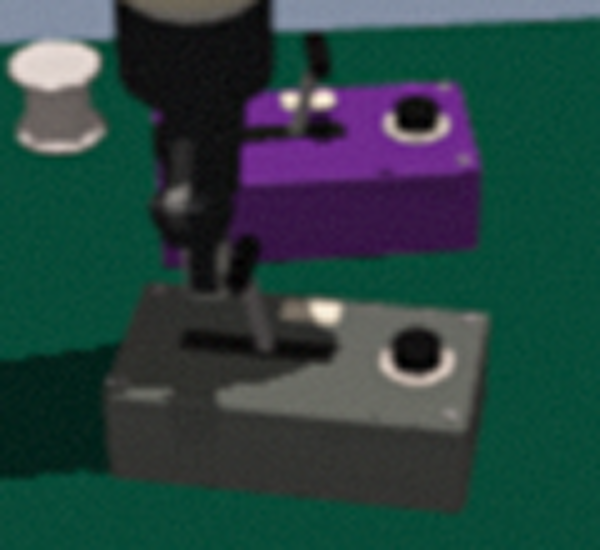

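The lever is near upright, with the bar at (243,265) and the fingers behind it. I'll push it past upright.

Emit:
play_rows:
  steps: [-0.7,0,-0.1,0,0,0,0,-0.7,0,0,0,0,0,0,-0.5,0,0,0,0,0,0,-0.4,0,0,0,0,0,0,0,0,0,0,0,0,0,0,0,0,0,0,0,0]

```text
time: 11.02
ee_pos: [531.5, 120.7, 62.2]
ee_rot: [0.123, 0.992, -0.0, -0.0]
force: [-0.3, -0.7, -0.0]
width: 0.5
```

```bash
python3 look.py 15
```

```text
t 11.025 pos [531.5 120.7  62.2] x [-0.97   0.244  0.   ] z [-0. -0. -1.] F [-0.3 -0.7 -0. ] w 0.5
tool shift cm [-8.63 -0.01 -0.69] tool x yaw 165.88
```

View pics/s15.png

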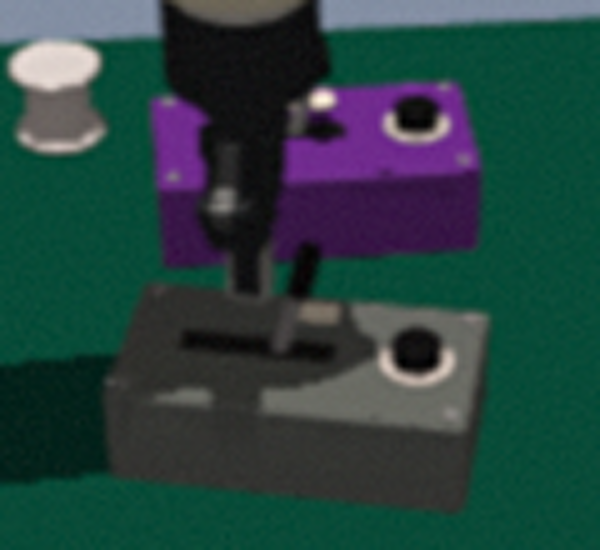

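The lever has fallen home: the bar is at (305,265), as in the earlier pictures, with a gap to the fingers. Backing off and up.

Emit:
play_rows:
  steps: [2.5,0,0,0,0,0,0,4,0,0,0,0,0,0,4,0,-3,0,0,0,0,3,0,-5,0,0,0,0,0,0,-5,0,0,0,0,0,0,0,0,0,0,0,0,0,0,0,0,0,0]

```text
time: 12.0
ee_pos: [400.6, 153.6, 192.0]
ee_rot: [0.123, 0.992, 0.0, 0.0]
force: [-0.7, 0.3, -0.6]
width: 0.3
```

```bash
python3 look.py 16; python3 -c "
import cv2,numpy as np
a=cv2.imread('pics/s5.png');b=cv2.imread('pics/s16.png')
cv2.imwrite('pics/cmp.png',np.hstack([a[200:450,100:500],b[200:450,100:500]]))"
```

```text
t 12.0 pos [400.6 153.6 192. ] x [-0.97   0.244 -0.   ] z [ 0.  0. -1.] F [-0.7  0.3 -0.6] w 0.3
tool shift cm [-2.213e+01 -1.000e-02  1.230e+01] tool x yaw 165.88
```

View pics/cmp.png

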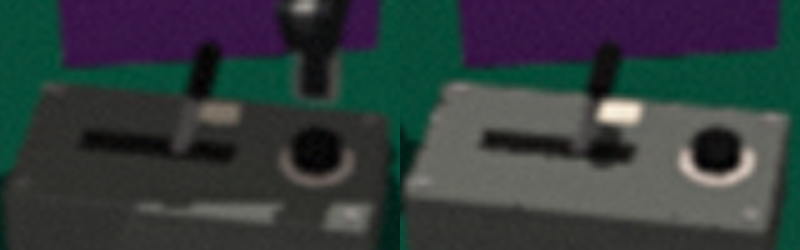

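View pics/w16.png

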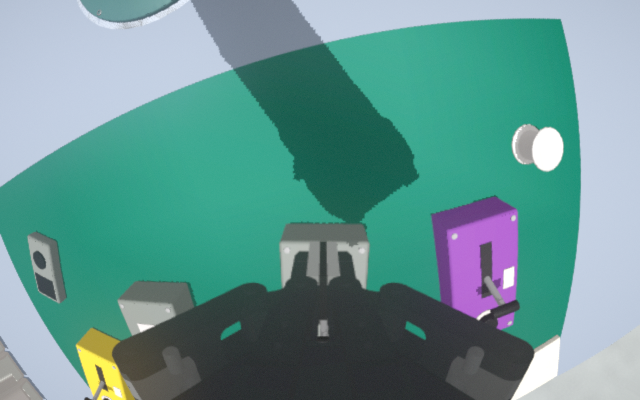

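The comparison (before on the left, now on the right) shows the lever in the same home pose, with the bar at (205,70) and (605,70). The button is up and the gripper touches nothing, so I'm handing in.

```bash
python3 -c "
from bench import robot
print(robot.hand_in())"
```

```text
the job is handed in; nothing more can be done
None
```

The trip test is done and handed in at about 12 s, well inside the 50 s limit. I pressed the test button on the grey T-lever unit until the lever dropped. I then released the button and, with shut fingers behind the bar, pushed the lever up past upright; it fell home by itself.

- **Last checks:** In the final side view the lever matches its starting home pose and the button is up. The gripper is well clear, with about 1 N of force noise at the wrist. The arm was never moved toward the changeover box.
- **What disagreed:** The pictures showed the shut fingertips about 24 mm above the reported TCP. The button was only reached at TCP z of about 41 mm, which puts the tips about 33 mm above it. I worked from small force-checked steps and pictures instead of the nominal TCP height. The highest force I read at the end of any move was about 3 N.

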